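# Square a steel block into a corner stop and close the sliding jaw on it

## Task

Push the steel block along the bench into the corner of the aluminium corner stop, so that it sits flat against both the long fence and the short end stop, and push the blue sliding jaw by its red post up against the block so that the block is held between jaw and end stop. Just push them with the fingertips: the block must stay down on the bench and never be lifted. Leave the other things on the bench where they are.

Things in the scene. Friction and masses are not known exactly. Their poses are not given: they have to be found in the camera images.
- steel_block: ground steel block, 45 x 60 x 28 mm (its x, y, z), 0.4 to 0.7 kg, loose on the bench in front of the fence, 28 mm upright; origin at the centre of its underside. Turned up to 0.4 rad from the corner stop. Seated, its 60 mm side lies along the fence and its origin is at x = -22.5, y = -30 mm in the corner stop's frame.
- corner_stop: L-shaped aluminium stop fixed to the bench, bars 24 mm high, screw heads 8 mm more. Origin at the inner corner, bench height; x points away from the robot, y left; turned -0.05 to 0.30 rad. Fence face: plane x = 0, y -278 to 0 mm, bar 30 mm thick behind it. End stop face: plane y = 0, x -76 to 0 mm, bar 22 mm thick (y 0 to 22). The block belongs at x < 0, y < 0.
- jaw (a joint): travel of the blue sliding jaw in m, growing to the stop's +y. Its clamping face is at y = joint - 0.215 in the stop's frame. Starts open, 0.02 to 0.05; 0.155 when touching a block seated in the corner; ends at 0.160. About 2.5 N friction, stays where left. Spans x = -44 to 36 mm, 45 mm long behind its face, 39 mm high; it also pushes along the fence a block that it meets.
- jaw_post (a point): centre of the top of the jaw's upright red post, a cylinder 20 mm in diameter standing on the jaw from 39 to 90 mm above the bench, 15 mm behind the fence face and 22.5 mm behind the clamping face. Push it sideways along the fence.
- tape_measure: yellow tape measure, 37 x 74 x 64 mm, right of the stop; origin at the centre of its underside; leave alone
- orange_jar: orange jar with a white lid, 66 mm in diameter, 94 mm high, far right of the stop; origin at the centre of its underside; leave alone
- grease_tin: turquoise tin with a silvery lid, 60 mm in diameter, 62 mm high, behind the stop; origin at the centre of its underside; leave alone
- coupler: rust-red pipe coupler, 44 mm in diameter, 32 mm high, right of the work and nearer the robot; origin at the centre of its underside; leave alone
- spanner: steel combination spanner lying flat, 23 x 168 x 10 mm, long along its y, at the right; origin at the centre of its underside; leave alone
- red_tray: small red tray with drills, 45 x 100 x 18 mm, long along its y, right of the work and nearer the robot; origin at the centre of its underside; leave alone
Mind the look-alikes: they are no part of the job. There is more than one size of the steel_block; the job needs the middle-sized.

How it is judged:
By the outcome, as a careful person would: the job done as asked, in the order asked, and still so for the second after the job is handed in, with the robot touching nothing.
It also fails if it takes over 48 s, if anything falls off the work surface, if the arm or the gripper's body presses on something with over 40 N, if the wrist force passes 120 N, or if a joint passes its speed limit or range.

## Robot

A 7-joint arm with a two-finger parallel gripper is mounted at the origin on a cart in front of the work surface, level with it; the furniture and walls round the work are solid. World frame = base frame: x ahead of the robot, y to its left, z up, the work surface at z = 0. Lengths are in m, angles in rad, forces in N, time in s.
With the tool pointing down it reaches from about 0.4 to 0.85 m from the base axis. Payload 10.4 kg.
Tool frame: the origin (TCP) lies midway between the tips of the shut fingers; the grasp point (between the pads) lies 19 mm behind it; z points along the fingers, y is the line along which they close (so a half turn about z gives the same grasp; the last joint's range is limited). The gripper opens to 87 mm and grips with 3 to 60 N. Pads are 19 mm wide; open, the fingers measure 117 mm over their backs; the gripper's body (75 mm by 190 mm) begins 51 mm behind the grasp point.
Start: joints at [1.232, 0.332, -0.065, 1.46, 0.022, 1.35, -0.088], TCP at [0.194, -0.594, 0.223] pointing down, gripper open.
Joint ranges: [-2.6, 2.6], [-0.5, 2.12], [-1.47, 1.34], [0.16, 2.42], [-1.27, 4.41], [0.06, 2.06], [-2.6, 2.6]. Speed limits (rad/s): [2.22, 2.22, 2.79, 2.79, 3.14, 3.14, 3.14].

## Interface

Orientations are given as a unit quaternion [x, y, z, w].
In Python, from bench import r gives the robot as it stands.
- The arm moves only by the tool arm_command, never from a script. Its arguments are lists of equal length, an entry for each row: "xyz": the shift along the world's x, y, z in m, a list of three; "rot": the turn, a rotation vector about the world's x, y, z in rad, a list of three. In form: {"xyz": [[tx, ty, tz], ...], "rot": [[ax, ay, az], ...]}. A call has 1 to 20 rows; each row is the pose to reach, as a shift and turn from the pose commanded when the call began; what a row does not reach only later rows make up. A row lasts 1/12 s, in which the tool goes at most 41.7 mm and 7.16 degrees, less where a joint would pass 70% of its speed; a pose out of reach is approached as far as the arm can. A call with a gripper value outside its range is refused whole. "grip" is the opening, from 0 (shut) to 1 (fully open), set as the call begins (left out, the last holds). The fingers move at their own pace and stop on an object; "squeeze" is the grip in N (left out, the last holds). Time passes only in rows, so rows that repeat a pose let the fingers close. It gives the time, the measured TCP pose, the force, the opening and the grip force at its end, in the units of the state.
- r.read_state(): the state, without advancing time (a new reading comes with each control period).
- r.camera(name): name is "side" or "top" or "wrist"; returns the picture (384x512x3 uint8, red, green, blue); there is no depth.
- r.camera_model(name): a dict with "fx", "fy", "cx", "cy" (pixels), "k1" (the pictures are not rectified: a ray, as slopes to the right and down, at radius r is drawn at 1 + k1 r^2 times it, then the intrinsics apply), "T" (4x4, takes a point from camera to world coordinates). Camera axes: x right, y up, looking along -z (the intrinsics and any distortion apply to the point x, -y, -z); pixel columns grow to the right and rows downward; lengths in m; the calibration is good to about 2 mm. A picture is of the moment at which its call begins: read the wrist's pose just before it. camera_model takes no time and is no camera call; for the wrist camera it gives the pose at the moment of the call.
- r.close_job(): hands the job in; it is judged then, once.
Trained networks look in the newest picture that a camera, given by its name, has taken for a name from the list of things; names that differ only in an ending like _2 or _b are one class to them, and where a whole thing is asked for, a point or a joint stands for the part that bears it (a point fixed in the world has none). Each returns a list of dicts, best first, with "conf" (0 to 1); they miss things now and then, are a little off and sometimes report something else, mostly with a low value. They report only what shows in the picture. A call takes as long as a camera call. They do not tell look-alikes from the thing itself.
- r.look_for(label, camera): "at" ([x, y, z] in m, in the coordinates of the camera as it stood for that picture, good to about 4 mm: the middle of the surface that is visible of it).
- r.spot_point(label, camera): "at" ([x, y, z] in m, in the coordinates of the camera as it stood for that picture, good to about 4 mm: a listed point, or the origin of a listed thing).
The state is a dict: "time": time; "joint_positions": joint angles; "joint_vel": joint speeds; "joint_torque": joint torques, N m; "ee_pos": TCP position; "eef_rot": TCP orientation; "ft_force": force on the tool from outside, world axes, zero at the start; "torque": the same for the moment, N m; "width": finger opening in m; "grip_force": force on a finger pad.
Only numpy, scipy, OpenCV 4.12 (cv2) and the standard library are available. Lean on these libraries where they do the work, as an engineer would, in place of code of your own. Each camera call takes 0.05 s, during which the arm holds its last target. There are 200 camera calls.

## Working session

There is one attempt and no reset: what is moved stays moved. The work goes in short steps, Python scripts to look and compute and a tool call to move; the robot and the scene stay as the last step left them, time stands still between calls to the robot, and variables do not carry over. Pictures are saved under pics/ and viewed, at most 10 in all, crops included, and the job is handed in when it is done.

Besides the shell and the picture viewer there is one more tool, called after ">>>" by a JSON object that holds its "fn" and its "kwargs", one argument or row to a line. arm_command: Moves the arm, as the interface text tells. Its arguments: {"type":"object","properties":{"xyz":{"type":"array"},"rot":{"type":"array"},"grip":{"type":"number"},"squeeze":{"type":"number"}},"required":["xyz","rot"]}

```bash
mkdir -p pics
cat > h.py <<'E'
from bench import r
import numpy as np, cv2
def w(cam,p):
    T=np.array(r.camera_model(cam)["T"]); return (T@np.r_[p,1])[:3]
def ray(cam,u,v,z):
    m=r.camera_model(cam); K=np.array([[m["fx"],0,m["cx"]],[0,m["fy"],m["cy"]],[0,0,1.]])
    s=cv2.undistortPoints(np.array([[[u,v]]],float),K,np.array([m["k1"],0,0,0]),None,None,None)[0,0] if False else None
    d=np.array([(u-m["cx"])/m["fx"],(v-m["cy"])/m["fy"]]); s=d.copy()
    for _ in range(20): s=d/(1+m["k1"]*(s@s))
    T=np.array(m["T"]); q=T[:3,:3]@np.array([s[0],-s[1],-1]); o=T[:3,3]
    return o+q*(z-o[2])/q[2]
def save(cam,n,sc=1.5):
    i=r.camera(cam); cv2.imwrite(f"pics/{n}.png",cv2.resize(i[...,::-1],None,fx=sc,fy=sc,interpolation=cv2.INTER_CUBIC)); return i
E
python3 - <<'E'
from h import *
np.set_printoptions(precision=3,suppress=True)
for c in("top","side"):
    save(c,c+"0",1.5)
    for l in("steel_block","corner_stop","jaw_post"):
        for d in r.spot_point(l,c)[:4]: print(c,l,round(d["conf"],2),w(c,d["at"]))
print(r.read_state())
E
```

```text
top steel_block 0.94 [0.503 0.205 0.001]
top steel_block 0.55 [ 0.337  0.227 -0.001]
top steel_block 0.44 [0.421 0.145 0.002]
top corner_stop 0.83 [ 0.582  0.287 -0.002]
top jaw_post 0.57 [0.604 0.09  0.091]
side steel_block 0.85 [ 0.506  0.211 -0.001]
side steel_block 0.83 [0.334 0.229 0.   ]
side steel_block 0.73 [ 0.422  0.146 -0.002]
side corner_stop 0.97 [0.583 0.287 0.   ]
side jaw_post 0.78 [0.604 0.093 0.089]
{'time': 0.4, 'joint_positions': array([ 1.232,  0.332, -0.065,  1.46 ,  0.022,  1.35 , -0.089]), 'joint_vel': array([-0.001, -0.001, -0.001, -0.001, -0.001, -0.   , -0.001]), 'joint_torque': array([ -0.001, -62.237,   0.025, -38.967,  -0.061,   0.033,   0.   ]), 'ee_pos': array([ 0.194, -0.594,  0.222]), 'eef_rot': array([ 0.988,  0.157, -0.   , -0.   ]), 'ft_force': array([-0.006, -0.742, -0.28 ]), 'torque': array([ 0.034, -0.009,  0.024]), 'grip_force': 0.0, 'width': 0.08694281448261056}
```

View pics/top0.png

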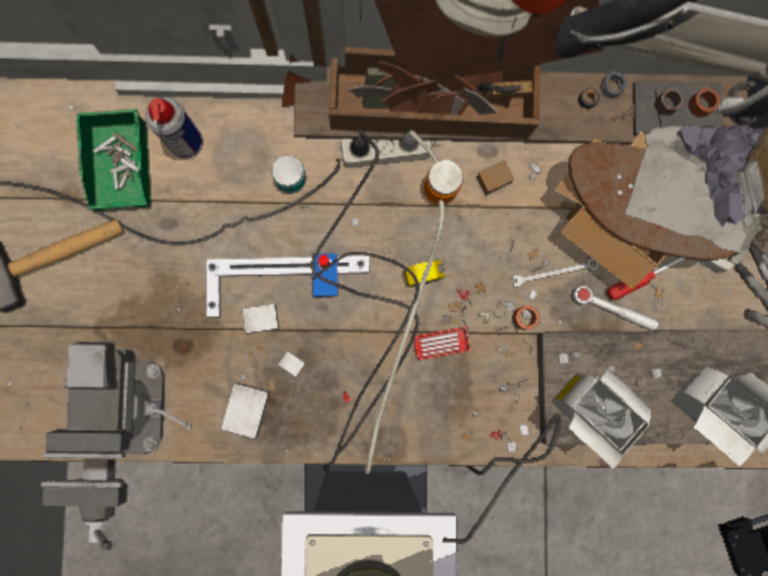

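View pics/side0.png

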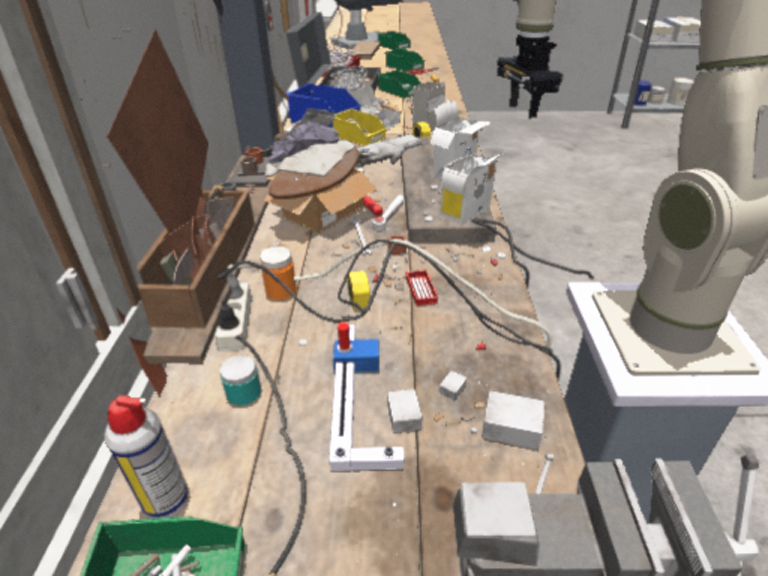

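The top view shows three blocks. The middle-sized one is at about (260,318), 33x26 px or roughly 60x45 mm. The corner stop's inner corner is at (220,273) and the red post at (324,262). I'll zoom in for the angles.

Run:
```python
from h import *
i=r.camera("top"); c=i[162:227,130:255]
cv2.imwrite("pics/crop1.png",cv2.resize(c[...,::-1],None,fx=6,fy=6,interpolation=cv2.INTER_CUBIC))
np.set_printoptions(precision=4,suppress=True)
g=cv2.cvtColor(i,cv2.COLOR_RGB2GRAY); print(r.camera_model("top")["T"])
m=np.zeros_like(g); m[200:224,160:188]=g[200:224,160:188]
m=(m>170).astype(np.uint8)
cs,_=cv2.findContours(m,cv2.RETR_EXTERNAL,cv2.CHAIN_APPROX_NONE); k=max(cs,key=cv2.contourArea)
p=np.array([ray("top",u,v,.028)[:2]*1000 for u,v in k[:,0]],np.float32); print(cv2.minAreaRect(p))
```

```text
[[ 0.0143  0.9955 -0.0933  0.4335]
 [-0.9996  0.0164  0.0222  0.0217]
 [ 0.0237  0.0929  0.9954  1.3678]
 [ 0.      0.      0.      1.    ]]
((503.9750671386719, 206.21066284179688), (43.715328216552734, 58.25271987915039), 9.730219841003418)
```

View pics/crop1.png

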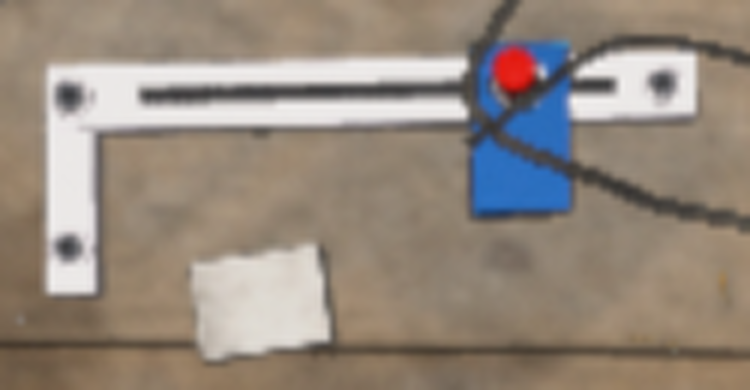

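Run:
```python
from h import *
np.set_printoptions(precision=4,suppress=True)
f=lambda u,v,z:ray("top",130+(u+.5)/6-.5,162+(v+.5)/6-.5,z)
for n,u,v,z in[("fence L",105,131,.024),("fence M",465,124,.024),("fence R",695,120,.024),("corner",99,131,.024),("end out",98,294,.024),("back L",47,65,.024),("back R",695,52,.024),("jawtop UL",471,45,.039),("jaw LL",473,215,.039),("post",514,68,.09),
 ("b1",190,263,.028),("b2",317,243,.028),("b3",332,341,.028),("b4",206,361,.028)]: print(n,f(u,v,z))
# tape etc
for l in("tape_measure","grease_tin"):
    r.camera
    for d in r.spot_point(l,"top")[:1]: print(l,w("top",d["at"]))
```

```text
fence L [0.582  0.2802 0.024 ]
fence M [0.5881 0.1149 0.024 ]
fence R [0.5917 0.0086 0.024 ]
corner [0.5819 0.283  0.024 ]
end out [0.5068 0.2809 0.024 ]
back L [0.6122 0.3079 0.024 ]
back R [0.6235 0.0091 0.024 ]
jawtop UL [0.6228 0.1119 0.039 ]
jaw LL [0.5447 0.1092 0.039 ]
post [0.6056 0.0893 0.09  ]
b1 [0.5214 0.2387 0.028 ]
b2 [0.5316 0.181  0.028 ]
b3 [0.4868 0.173  0.028 ]
b4 [0.4768 0.23   0.028 ]
tape_measure [ 0.5941 -0.0999  0.0023]
grease_tin [0.7753 0.1658 0.0001]
```

>>> {"fn": "arm_command", "kwargs": {
  "xyz": [
    [0.256,0.344,0.04],
    [0.256,0.344,0.04],
    [0.256,0.344,0.04],
    [0.256,0.344,0.04],
    [0.256,0.344,0.04],
    [0.256,0.344,0.04],
    [0.256,0.344,0.04],
    [0.256,0.344,0.04],
    [0.256,0.344,0.04],
    [0.256,0.344,0.04],
    [0.256,0.344,0.04],
    [0.261,0.794,0.0],
    [0.261,0.794,0.0],
    [0.261,0.794,0.0],
    [0.261,0.794,0.0],
    [0.261,0.794,0.0],
    [0.261,0.794,0.0],
    [0.261,0.794,0.0],
    [0.261,0.794,0.0],
    [0.261,0.794,0.0]
  ],
  "rot": [
    [0,0,-0.05],
    [0,0,-0.1],
    [0,0,-0.15],
    [0,0,-0.2],
    [0,0,-0.28],
    [0,0,-0.28],
    [0,0,-0.28],
    [0,0,-0.28],
    [0,0,-0.28],
    [0,0,-0.28],
    [0,0,-0.28],
    [0,0,-0.28],
    [0,0,-0.28],
    [0,0,-0.28],
    [0,0,-0.28],
    [0,0,-0.28],
    [0,0,-0.28],
    [0,0,-0.28],
    [0,0,-0.28],
    [0,0,-0.28]
  ],
  "grip": 0.35
}}

```text
time: 2.22
ee_pos: [0.4539, 0.1253, 0.2297]
eef_rot: [1.0, 0.018, 0.001, 0.0]
ft_force: [0.0, -0.8, 0.2]
width: 0.0305
grip_force: 0.0
```

>>> {"fn": "arm_command", "kwargs": {
  "xyz": [
    [0.001,0.04,-0.01],
    [0.001,0.075,-0.03],
    [0.001,0.075,-0.06],
    [0.001,0.075,-0.06]
  ],
  "rot": [
    [0,0,0],
    [0,0,0],
    [0,0,0],
    [0,0,0]
  ]
}}

```text
time: 2.55
ee_pos: [0.4524, 0.1994, 0.1651]
eef_rot: [1.0, 0.02, -0.003, 0.0]
ft_force: [-0.7, -1.9, -0.8]
width: 0.0306
grip_force: 0.0
```

Run:
```python
from h import *
np.set_printoptions(precision=4,suppress=True)
print(r.read_state()["ee_pos"],r.read_state()["joint_positions"])
save("wrist","w1")
for l in("steel_block","corner_stop","jaw_post"):
    for d in r.spot_point(l,"wrist")[:3]: print(l,round(d["conf"],2),w("wrist",d["at"]))
```

```text
[0.4524 0.1994 0.1651] [ 0.2587  0.1708 -0.8246  1.8342  0.1318  1.1996 -2.1381]
steel_block 0.92 [0.5122 0.2038 0.0063]
steel_block 0.79 [0.3415 0.2315 0.0066]
steel_block 0.71 [0.4276 0.1464 0.0082]
corner_stop 0.93 [0.5891 0.2822 0.0054]
```

View pics/w1.png

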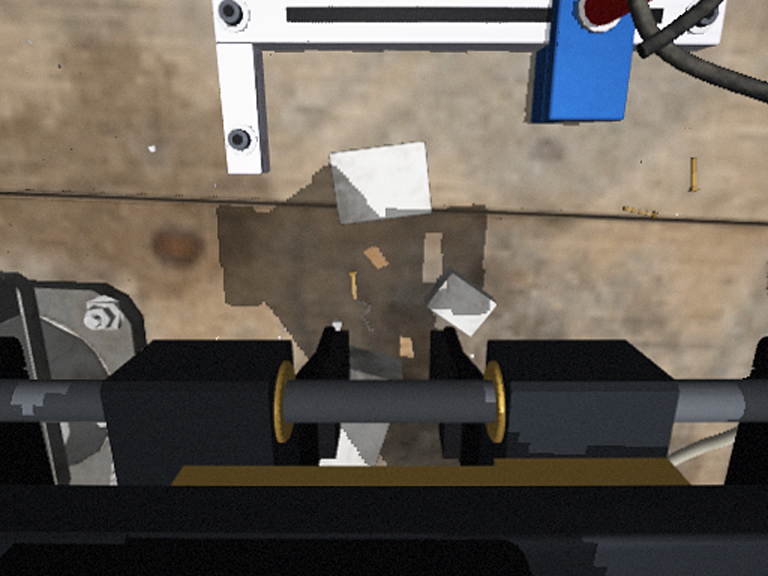

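The wrist picture shows the middle block at (380,182) and the small block at (463,303), clear of the fingers. The stop's inner corner is at (262,48). I'll descend in front of the block now.

>>> {"fn": "arm_command", "kwargs": {
  "xyz": [
    [0.0,0.004,-0.04],
    [0.0,0.004,-0.08],
    [0.0,0.004,-0.12],
    [0.0,0.004,-0.15],
    [0.0,0.004,-0.15],
    [0.0,0.004,-0.15]
  ],
  "rot": [
    [0,0,0],
    [0,0,0],
    [0,0,0],
    [0,0,0],
    [0,0,0],
    [0,0,0]
  ]
}}

```text
time: 3.25
ee_pos: [0.4558, 0.2017, 0.0202]
eef_rot: [1.0, 0.017, -0.0, 0.0]
ft_force: [0.4, 0.9, 1.4]
width: 0.0307
grip_force: 0.0
```

>>> {"fn": "arm_command", "kwargs": {
  "xyz": [
    [0.0,0.003,-0.008],
    [0.007,0.003,-0.008],
    [0.014,0.004,-0.008],
    [0.02,0.004,-0.008],
    [0.026,0.004,-0.008],
    [0.032,0.004,-0.008],
    [0.038,0.004,-0.008],
    [0.044,0.005,-0.008],
    [0.05,0.005,-0.008],
    [0.056,0.005,-0.008],
    [0.061,0.005,-0.008],
    [0.065,0.006,-0.008],
    [0.069,0.006,-0.008],
    [0.072,0.006,-0.008],
    [0.072,0.006,-0.008]
  ],
  "rot": [
    [0,0,0],
    [0,0,0],
    [0,0,0],
    [0,0,0],
    [0,0,0],
    [0,0,0],
    [0,0,0],
    [0,0,0],
    [0,0,0],
    [0,0,0],
    [0,0,0],
    [0,0,0],
    [0,0,0],
    [0,0,0],
    [0,0,0]
  ]
}}

```text
time: 4.5
ee_pos: [0.5281, 0.2084, 0.0119]
eef_rot: [1.0, 0.018, 0.0, -0.0]
ft_force: [-1.4, 0.4, 0.5]
width: 0.0305
grip_force: 0.6
```

>>> {"fn": "arm_command", "kwargs": {
  "xyz": [
    [0.001,0,0],
    [0.002,0,0],
    [0.003,0,0],
    [0.003,0,0]
  ],
  "rot": [
    [0,0,0],
    [0,0,0],
    [0,0,0],
    [0,0,0]
  ]
}}

```text
time: 4.83
ee_pos: [0.53, 0.2085, 0.0118]
eef_rot: [1.0, 0.018, -0.0, 0.0]
ft_force: [-6.2, -0.5, 4.8]
width: 0.0303
grip_force: 3.0
```

>>> {"fn": "arm_command", "kwargs": {
  "xyz": [
    [0.001,0,0],
    [0.002,0,0],
    [0.002,0,0]
  ],
  "rot": [
    [0,0,0],
    [0,0,0],
    [0,0,0]
  ]
}}

```text
time: 5.08
ee_pos: [0.5306, 0.2085, 0.0116]
eef_rot: [1.0, 0.018, -0.002, 0.001]
ft_force: [-11.3, -1.3, 8.9]
width: 0.0302
grip_force: 6.2
```

Run:
```python
from h import *
save("wrist","w2")
```

```text
(no output)
```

View pics/w2.png

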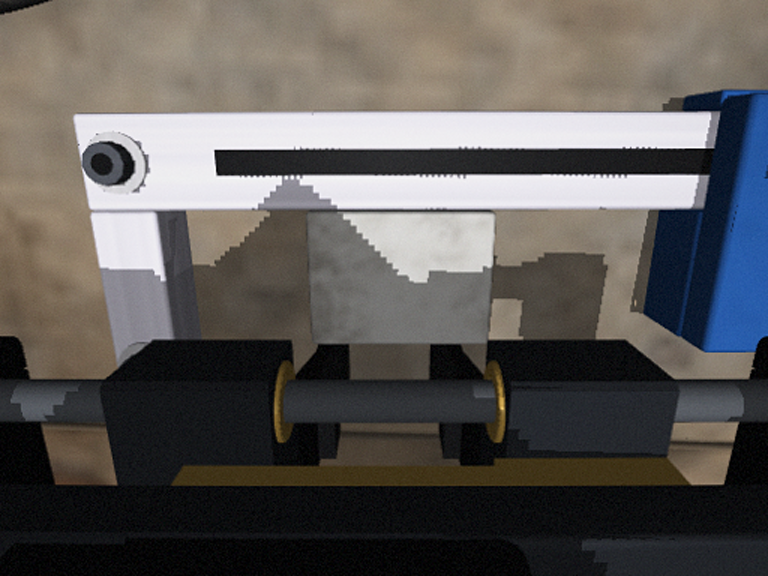

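The block lies flush against the fence, spanning columns 308-493, and the end stop's top edge is at about 160, so the gap is about 48 mm. Next I'll back off, turn the tool 90° and go to the block's right side.

>>> {"fn": "arm_command", "kwargs": {
  "xyz": [
    [-0.01,0,0],
    [-0.012,0,0.03],
    [-0.012,0,0.07],
    [0.0,-0.02,0.08],
    [0.01,-0.04,0.08],
    [0.02,-0.056,0.08],
    [0.031,-0.056,0.08],
    [0.031,-0.056,0.08],
    [0.031,-0.056,0.08],
    [0.031,-0.056,0.08],
    [0.031,-0.056,0.08],
    [0.031,-0.056,0.08],
    [0.031,-0.056,0.08],
    [0.031,-0.056,0.08],
    [0.031,-0.056,0.08],
    [0.031,-0.056,0.08],
    [0.031,-0.056,0.08],
    [0.031,-0.056,0.08]
  ],
  "rot": [
    [0,0,0],
    [0,0,0],
    [0,0,0.12],
    [0,0,0.24],
    [0,0,0.36],
    [0,0,0.48],
    [0,0,0.6],
    [0,0,0.72],
    [0,0,0.84],
    [0,0,0.96],
    [0,0,1.08],
    [0,0,1.2],
    [0,0,1.32],
    [0,0,1.44],
    [0,0,1.57],
    [0,0,1.57],
    [0,0,1.57],
    [0,0,1.57]
  ],
  "grip": 0.05
}}

```text
time: 6.63
ee_pos: [0.5635, 0.1522, 0.0916]
eef_rot: [0.696, 0.718, 0.0, 0.0]
ft_force: [0.1, -0.8, -0.4]
width: 0.0043
grip_force: 0.0
```

>>> {"fn": "arm_command", "kwargs": {
  "xyz": [
    [0,0,-0.04],
    [0,0,-0.07],
    [0,0,-0.08],
    [0,0,-0.08],
    [0,0.006,-0.08],
    [0,0.012,-0.08],
    [-0.001,0.018,-0.08],
    [-0.001,0.023,-0.08],
    [-0.001,0.028,-0.08],
    [-0.001,0.033,-0.08],
    [-0.001,0.038,-0.08],
    [-0.002,0.043,-0.08],
    [-0.002,0.047,-0.08],
    [-0.002,0.051,-0.08],
    [-0.002,0.054,-0.08],
    [-0.002,0.057,-0.08],
    [-0.002,0.057,-0.08]
  ],
  "rot": [
    [0,0,0],
    [0,0,0],
    [0,0,0],
    [0,0,0],
    [0,0,0],
    [0,0,0],
    [0,0,0],
    [0,0,0],
    [0,0,0],
    [0,0,0],
    [0,0,0],
    [0,0,0],
    [0,0,0],
    [0,0,0],
    [0,0,0],
    [0,0,0],
    [0,0,0]
  ]
}}

```text
time: 8.05
ee_pos: [0.5624, 0.2098, 0.0131]
eef_rot: [0.695, 0.719, 0.001, 0.001]
ft_force: [1.0, -4.7, 3.4]
width: 0.0043
grip_force: 2.0
```

>>> {"fn": "arm_command", "kwargs": {
  "xyz": [
    [0,0.001,0],
    [0,0.002,0],
    [0,0.003,0],
    [0,0.004,0],
    [0,0.004,0]
  ],
  "rot": [
    [0,0,0],
    [0,0,0],
    [0,0,0],
    [0,0,0],
    [0,0,0]
  ]
}}

```text
time: 8.47
ee_pos: [0.5623, 0.2127, 0.0127]
eef_rot: [0.695, 0.719, 0.0, 0.001]
ft_force: [-0.3, -5.9, 5.1]
width: 0.0045
grip_force: 3.3
```

Run:
```python
from h import *
i=r.camera("top"); c=i[162:227,130:255]
cv2.imwrite("pics/crop2.png",cv2.resize(c[...,::-1],None,fx=6,fy=6,interpolation=cv2.INTER_CUBIC))
i=r.camera("side"); c=i[200:330,200:300]
cv2.imwrite("pics/s2.png",cv2.resize(c[...,::-1],None,fx=4.5,fy=4.5,interpolation=cv2.INTER_CUBIC))
```

```text
(no output)
```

View pics/s2.png

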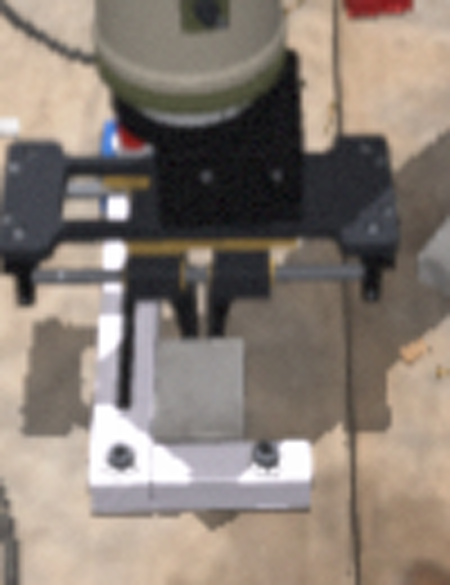

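The block is within a millimetre or so of the end stop, with its lower edge at row 438 and the stop at 440. I'll press on until the force rises.

>>> {"fn": "arm_command", "kwargs": {
  "xyz": [
    [0,0.001,0],
    [0,0.002,0],
    [0,0.003,0],
    [0,0.003,0]
  ],
  "rot": [
    [0,0,0],
    [0,0,0],
    [0,0,0],
    [0,0,0]
  ]
}}

```text
time: 8.9
ee_pos: [0.5624, 0.2139, 0.0126]
eef_rot: [0.695, 0.719, -0.001, 0.002]
ft_force: [-1.7, -12.4, 10.0]
width: 0.0041
grip_force: 6.3
```

Force has risen to 12 N, so the block is seated. Next I'll back off, rise over and get behind the red post.

>>> {"fn": "arm_command", "kwargs": {
  "xyz": [
    [0,-0.012,0],
    [0,-0.015,0.03],
    [0,-0.02,0.07],
    [0,-0.03,0.11],
    [0.01,-0.06,0.12],
    [0.02,-0.1,0.12],
    [0.043,-0.14,0.12],
    [0.043,-0.17,0.12],
    [0.043,-0.17,0.11],
    [0.043,-0.17,0.11]
  ],
  "rot": [
    [0,0,0],
    [0,0,0],
    [0,0,0],
    [0,0,0],
    [0,0,0],
    [0,0,0],
    [0,0,0],
    [0,0,0],
    [0,0,0],
    [0,0,0]
  ],
  "grip": 0.1
}}

```text
time: 9.73
ee_pos: [0.6041, 0.044, 0.1203]
eef_rot: [0.696, 0.718, -0.0, -0.0]
ft_force: [-0.5, 0.1, -0.1]
width: 0.009
grip_force: 0.0
```

Run:
```python
from h import *
np.set_printoptions(precision=4,suppress=True)
print(r.read_state()["ee_pos"])
for c in("top","side"):
    save(c,c+"3")
    for l in("steel_block","jaw_post"):
        for d in r.spot_point(l,c)[:3]: print(c,l,round(d["conf"],2),w(c,d["at"]))
```

```text
[0.6041 0.044  0.1203]
top steel_block 0.92 [ 0.3355  0.2284 -0.0003]
top steel_block 0.81 [0.5619 0.2532 0.0057]
top steel_block 0.75 [0.4197 0.146  0.    ]
top jaw_post 0.57 [0.6053 0.0878 0.0903]
side steel_block 0.75 [0.336  0.2281 0.0005]
side steel_block 0.55 [0.5625 0.2599 0.0026]
side steel_block 0.5 [ 0.4188  0.1466 -0.0012]
side jaw_post 0.71 [0.6032 0.0899 0.0887]
```

>>> {"fn": "arm_command", "kwargs": {
  "xyz": [
    [0.001,0,-0.04],
    [0.001,0,-0.06],
    [0.001,0,-0.06],
    [0.001,0.01,-0.06],
    [0.001,0.02,-0.06],
    [0,0.028,-0.06],
    [0,0.036,-0.06],
    [0,0.044,-0.06],
    [0,0.052,-0.06],
    [-0.001,0.06,-0.06],
    [-0.001,0.068,-0.06],
    [-0.001,0.076,-0.06],
    [-0.001,0.084,-0.06],
    [-0.002,0.092,-0.06],
    [-0.002,0.1,-0.06],
    [-0.002,0.107,-0.06],
    [-0.003,0.113,-0.06],
    [-0.003,0.119,-0.06],
    [-0.003,0.124,-0.06],
    [-0.003,0.128,-0.06]
  ],
  "rot": [
    [0,0,0],
    [0,0,0],
    [0,0,0],
    [0,0,0],
    [0,0,0],
    [0,0,0],
    [0,0,0],
    [0,0,0],
    [0,0,0],
    [0,0,0],
    [0,0,0],
    [0,0,0],
    [0,0,0],
    [0,0,0],
    [0,0,0],
    [0,0,0],
    [0,0,0],
    [0,0,0],
    [0,0,0],
    [0,0,0]
  ]
}}

```text
time: 11.7
ee_pos: [0.6008, 0.1751, 0.0612]
eef_rot: [0.694, 0.72, -0.0, -0.0]
ft_force: [0.3, -1.6, 1.3]
width: 0.009
grip_force: 1.4
```

>>> {"fn": "arm_command", "kwargs": {
  "xyz": [
    [0,0.002,0],
    [0,0.004,0],
    [0,0.006,0],
    [0,0.008,0],
    [0,0.009,0],
    [0,0.01,0],
    [0,0.01,0]
  ],
  "rot": [
    [0,0,0],
    [0,0,0],
    [0,0,0],
    [0,0,0],
    [0,0,0],
    [0,0,0],
    [0,0,0]
  ]
}}

```text
time: 12.28
ee_pos: [0.601, 0.1845, 0.0612]
eef_rot: [0.695, 0.719, -0.0, -0.0]
ft_force: [-0.8, -1.2, -0.5]
width: 0.0089
grip_force: 0.7
```

>>> {"fn": "arm_command", "kwargs": {
  "xyz": [
    [0,0.001,0],
    [0,0.002,0],
    [0,0.003,0],
    [0,0.003,0]
  ],
  "rot": [
    [0,0,0],
    [0,0,0],
    [0,0,0],
    [0,0,0]
  ]
}}

```text
time: 12.62
ee_pos: [0.6014, 0.1852, 0.0611]
eef_rot: [0.695, 0.719, -0.001, 0.001]
ft_force: [-2.6, -8.5, 2.1]
width: 0.009
grip_force: 3.5
```

>>> {"fn": "arm_command", "kwargs": {
  "xyz": [
    [0,0.001,0],
    [0,0.002,0],
    [0,0.003,0],
    [0,0.003,0]
  ],
  "rot": [
    [0,0,0],
    [0,0,0],
    [0,0,0],
    [0,0,0]
  ]
}}

```text
time: 12.95
ee_pos: [0.6018, 0.1858, 0.0609]
eef_rot: [0.696, 0.718, -0.003, 0.002]
ft_force: [-2.7, -14.9, 5.2]
width: 0.0083
grip_force: 6.5
```

Now it's firm against the block. I'll back off, rise and check.

>>> {"fn": "arm_command", "kwargs": {
  "xyz": [
    [0,-0.01,0],
    [0,-0.02,0],
    [0,-0.03,0],
    [0,-0.04,0.03],
    [0,-0.06,0.07],
    [-0.02,-0.1,0.12],
    [-0.05,-0.14,0.16],
    [-0.08,-0.18,0.18],
    [-0.1,-0.22,0.18],
    [-0.1,-0.25,0.18],
    [-0.1,-0.25,0.18]
  ],
  "rot": [
    [0,0,0],
    [0,0,0],
    [0,0,0],
    [0,0,0],
    [0,0,0],
    [0,0,0],
    [0,0,0],
    [0,0,0],
    [0,0,0],
    [0,0,0],
    [0,0,0]
  ]
}}

```text
time: 13.87
ee_pos: [0.5012, -0.0585, 0.2415]
eef_rot: [0.694, 0.72, 0.0, 0.001]
ft_force: [1.0, -1.0, 0.2]
width: 0.0088
grip_force: 0.0
```

Run:
```python
from h import *
a=r.camera("top")[162:227,130:255]; b=r.camera("side")[200:330,200:300]
a=cv2.resize(a,None,fx=3.6,fy=3.6,interpolation=cv2.INTER_CUBIC); b=cv2.resize(b,None,fx=3.4,fy=3.4,interpolation=cv2.INTER_CUBIC)
o=np.zeros((450,a.shape[1]+b.shape[1],3),np.uint8); o[:a.shape[0],:a.shape[1]]=a; o[:b.shape[0],a.shape[1]:]=b
cv2.imwrite("pics/fin.png",o[...,::-1])
```

```text
(no output)
```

View pics/fin.png

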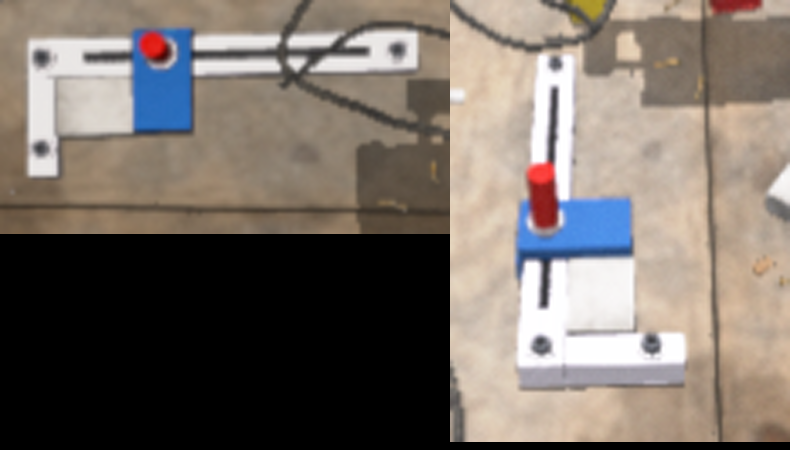

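The block appears seated at about (95,106), clamped between the end stop and the blue jaw. I'll check its angle numerically.

Run:
```python
from h import *
np.set_printoptions(precision=4,suppress=True)
i=r.camera("top"); g=cv2.cvtColor(i,cv2.COLOR_RGB2GRAY).astype(float)
def edge(us,v0,v1,z):
    P=[]
    for u in us:
        d=np.diff(g[v0:v1,u]); k=np.argmin(d); q=d[k-1:k+2]; s=.5*(q[0]-q[2])/(q[0]-2*q[1]+q[2])
        P.append(ray("top",u,v0+k+.5+s,z)[:2])
    P=np.array(P); c=np.polyfit(P[:,1],P[:,0],1); print("slope",-c[0],"x at y=.254",np.polyval(c,.254),"resid",np.std(P[:,0]-np.polyval(c,P[:,1])))
edge(range(148,165),195,204,.028)   # block near edge
edge(range(188,206),178,188,.024)   # fence face
edge(range(148,165),179,187,.024)
print(g[176:204,150].astype(int),g[176:204,162].astype(int))
for c in("side","top"):
    r.camera(c)
    for d in r.spot_point("jaw_post",c)[:1]: print(w(c,d["at"]))
```

```text
slope 0.06305449815966631 x at y=.254 0.5397232543542523 resid 0.00021503880962196577
slope 0.06382697477148563 x at y=.254 0.5820003250895373 resid 0.00027883244408599423
slope 0.014152452026912279 x at y=.254 0.5854401271282599 resid 5.5077805376413856e-05
[231 231 232 231 231 230 220 179 202 200 200 202 202 199 198 198 198 202
 203 201 201 195 179 138  97 126 131 133] [138  68  95 174 228 231 223 190 198 200 202 205 205 209 211 213 214 210
 211 214 215 214 191 117 125 145 147 146]
[0.5999 0.2077 0.09  ]
[0.6001 0.2047 0.0885]
```

>>> {"fn": "arm_command", "kwargs": {
  "xyz": [
    [0.02,0.04,0],
    [0.04,0.08,0],
    [0.06,0.12,-0.02],
    [0.06,0.16,-0.03],
    [0.06,0.18,-0.03],
    [0.06,0.18,-0.03],
    [0.06,0.18,-0.03]
  ],
  "rot": [
    [0,0,0],
    [0,0,0],
    [0,0,0],
    [0,0,0],
    [0,0,0],
    [0,0,0],
    [0,0,0]
  ]
}}

```text
time: 14.8
ee_pos: [0.561, 0.1274, 0.2103]
eef_rot: [0.692, 0.722, 0.0, -0.001]
ft_force: [0.1, -0.2, 0.9]
width: 0.0087
grip_force: 0.0
```

Run:
```python
from h import *
save("wrist","w4")
```

```text
(no output)
```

View pics/w4.png

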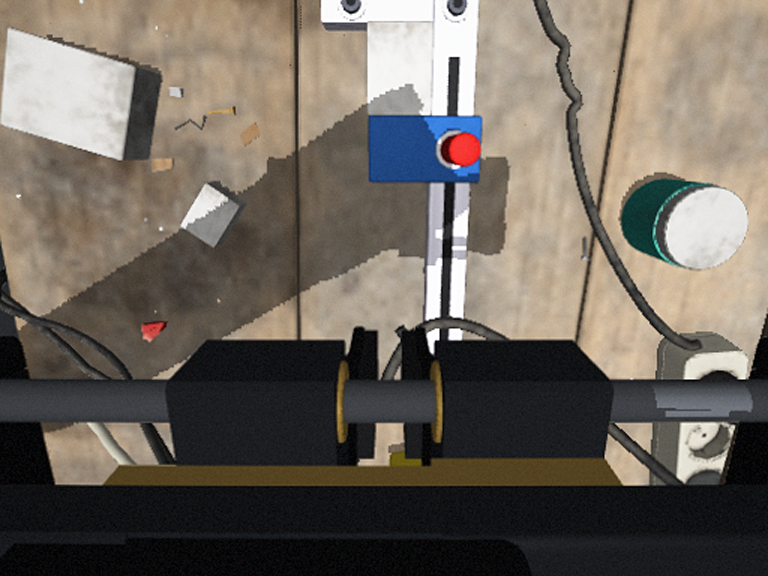

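The wrist view shows the block square, spanning columns 368-432 and rows 22-115. It touches the fence, end stop and jaw with no visible gap, and the other things are undisturbed.

```bash
python3 -c "
from bench import r
print(r.close_job())"
```

```text
the job is handed in; nothing more can be done
None
```

I pushed the middle-sized block into the corner, flat against the fence and end stop, then pushed the jaw up against it. The last picture showed no gap, and I handed the job in at about 15 s of the 48 s allowed.

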